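# Stack the press platens by size

## Robot

A 6-joint arm with a two-finger parallel gripper is mounted at the origin on the work surface. World frame = base frame: x ahead of the robot, y to its left, z up, the work surface at z = 0. Lengths are in m, angles in rad, forces in N, time in s.
With the tool pointing down it reaches from about 0.25 to 0.725 m from the base axis. Payload 4 kg.
Tool frame: the origin (TCP) lies at the very end of the fingers, on their centre line; the grasp point (between the pads) lies 19 mm behind it; x points along the fingers, z is the direction in which the jaws open and shut, and the axes are right-handed (so a half turn about x gives the same grasp; the last joint's range is limited). The gripper opens to 85 mm and grips with 20 to 120 N. Pads are 22 mm wide; open, the fingers measure 114 mm over their backs; the gripper's body (76 mm by 85 mm) begins 54 mm behind the grasp point. The pads swing forward as they close: fully open they stand 13 mm farther back than shut.
Start: joints at [-1.285, 0.241, 0.005, 1.335, 0, 1.571], TCP at [0.141, -0.48, 0.231] pointing down, gripper open.
Joint ranges: [-2.72, 2.72], [-1.05, 1.87], [-1.09, 1.28], [-1.99, 2.15], [-1.42, 1.44], [-3.14, 3.14]. Speed limits (rad/s): [2.79, 2.79, 3.14, 3.14, 3.14, 3.14].

## Interface

Orientations are given as a unit quaternion [x, y, z, w].
In Python, from workcell import bot gives the robot as it stands.
- The arm moves only by the tool apply_moves, never from a script. Its argument "targets" is one flat list of numbers, 7 for each row, row after row: the shift along the tool's x, y, z in units of 25 cm (1.0 is 25 cm), then the turn, a rotation vector about the tool's x, y, z in units of 0.5 rad (1.0 is 0.5 rad), then the opening, from 0 (shut) to 1 (fully open). In form: [tx, ty, tz, wx, wy, wz, claw, tx, ty, tz, wx, wy, wz, claw, ...]. A call has 1 to 12 rows; each row is the pose to reach, as a shift and turn from the pose commanded when the call began, along the tool's axes at that moment; what a row does not reach only later rows make up. A row lasts 1/12 s, in which the tool goes at most 41.7 mm and 7.16 degrees, less where a joint would pass 70% of its speed; a pose out of reach is approached as far as the arm can. A call with a number of a shift or a turn outside -1 to 1 is refused whole. A call with a gripper value outside its range is refused whole. The fingers move at their own pace and stop on an object; the grip force is fixed at half the most. Time passes only in rows, so rows that repeat a pose let the fingers close. It gives the time, the measured TCP pose, the force and the opening at its end, in the units of the state.
- bot.get_obs(): the state, without advancing time (a new reading comes with each control period).
- bot.camera(name): name is "scene" or "top" or "wrist"; returns (picture, depth): 480x640x3 uint8, red, green, blue; 480x640 float32, m along the optical axis (not along the pixel's ray), 0 where there is no reading.
- bot.camera_params(name): a dict with "fx", "fy", "cx", "cy" (pixels), "dist" ([k1, k2, p1, p2, k3] as OpenCV has them; the pictures are not rectified), "T" (4x4, takes a point from camera to world coordinates); the wrist camera has in their place "tool_from_camera" (4x4, takes a point from camera to tool coordinates, whose origin is the TCP and whose axes are the tool frame's). Camera axes: x right, y up, looking along -z (the intrinsics and any distortion apply to the point x, -y, -z); pixel columns grow to the right and rows downward; lengths in m; the calibration is good to about 2 mm. A picture is of the moment at which its call begins: read the wrist's pose just before it. camera_params takes no time and is no camera call.
- bot.job_done(): hands the job in, once; it reports no verdict.
The state is a dict: "clock": time; "joint_pos": joint angles; "joint_vel": joint speeds; "tau": joint torques, N m; "eef_pos": TCP position; "tool_rot": TCP orientation; "ft_force": force on the tool from outside, world axes, zero at the start; "ft_torque": the same for the moment, N m; "grip_width": finger opening in m.
Only numpy, scipy, OpenCV 4.12 (cv2) and the standard library are available. Lean on these libraries where they do the work, as an engineer would, in place of code of your own. Each camera call takes 0.05 s, during which the arm holds its last target.

## Task

Put the heat press's blue-topped platens away as one pile, blue side up: leave the largest where it lies, set the middle-sized one on it first, then the smallest on top of that. Centre each on the one below to within about a centimetre, with its long sides parallel to the long sides below, so that no base overhangs; set them down gently rather than dropping them, and leave the bare aluminium block without a blue top where it is.

Things in the scene. Friction and masses are not known exactly. Their poses are not given: they have to be found in the camera images.
- large_mid (a point): The largest platen: rectangular block 160 (x) by 120 (y) by 44 mm high, dark steel foot, aluminium body, flat blue silicone pad on its whole top; about 0.9 kg. It lies on the table and is the bottom of the pile. The point is the block's centre, 22 mm above its underside and 22 mm below its flat top; x runs along its long sides, z up.
- medium_mid (a point): The middle-sized platen: the same kind of block, blue top, 104 (x) by 60 (y) by 44 mm high, about 0.5 kg. It starts flat on the table. The point is its centre, half-way up (22 mm above its underside); x runs along its long sides, z up; grasp it across its 60 mm width (y).
- small_mid (a point): The smallest platen: the same kind of block, blue top, 56 (x) by 28 (y) by 44 mm high, about 0.22 kg. It starts flat on the table. The point is its centre, half-way up (22 mm above its underside); x runs along its long sides, z up; grasp it across its 28 mm width (y).
- bare_mid (a point): To leave alone: a stripped block 80 (x) by 44 (y) by 44 mm high, same foot and body but bare aluminium on top, no blue pad. The point is its centre, half-way up. It lies in one row with the three platens, in any order, long sides within 25 degrees of world x. Other clutter (tape, bottles, mug, small carton, scraper) and equipment stand around that row, not in it.
Things that resemble listed ones, but are neither listed nor needed, are in the scene too. What is shaped like the part that bears small_mid but pink is not meant. What is shaped like the part that bears medium_mid but turquoise is not meant.

How it is judged:
By the outcome, as a careful person would: the job done as asked, in the order asked, and still so for the second after the job is handed in, with the robot touching nothing.
It also fails if it takes over 64 s, if anything falls off the work surface, if the arm or the gripper's body presses on something with over 40 N, if the wrist force passes 120 N, or if a joint passes its speed limit or range.

## Working session

There is one attempt and no reset: what is moved stays moved. The work goes in short steps, Python scripts to look and compute and a tool call to move; the robot and the scene stay as the last step left them, time stands still between calls to the robot, and variables do not carry over. Pictures are saved under pics/ and viewed, and the job is handed in when it is done.

Besides the shell and the picture viewer there is one more tool, called after "Request:" as name(argument=value, ...), one argument or row to a line, values as JSON. apply_moves: Moves the arm, as the interface text tells. Its arguments: {"type":"object","properties":{"targets":{"type":"array"}},"required":["targets"]}

```bash
mkdir -p pics; ls; python3 - <<'E'
from workcell import bot
import cv2,numpy as np
print(bot.get_obs())
for n in ["scene","top"]:
    p,d=bot.camera(n); cv2.imwrite(f"pics/{n}0.png",p[:,:,::-1]); np.save(f"pics/{n}0.npy",d)
    print(n,bot.camera_params(n))
print(bot.camera_params("wrist"))
E
```

```text
pics
{'clock': 0.0, 'joint_pos': array([-1.28499816e+00,  2.41401781e-01,  3.71774055e-03,  1.33517510e+00,
        9.23296154e-07,  1.57082230e+00]), 'joint_vel': array([ 2.58925638e-03, -1.90248541e-03, -8.06477813e-04, -2.12475160e-03,
       -2.02101196e-05,  7.68239697e-04]), 'tau': array([ 9.29812377e-04, -3.72317934e+01,  2.52407330e+01,  1.68957707e-02,
       -1.66658589e-05,  9.03066592e-06]), 'eef_pos': array([ 0.14078561, -0.47911834,  0.23041606]), 'tool_rot': array([ 0.42414141,  0.56668816, -0.42326689,  0.56552076]), 'ft_force': array([-0.15186319, -0.52079585,  0.09721653]), 'ft_torque': array([0.00830339, 0.0726848 , 0.00083274]), 'grip_width': 0.08551640035042785}
scene {'fx': 462.0643113824108, 'fy': 462.0643113824108, 'cx': 316.76630037441225, 'cy': 245.9344423132139, 'dist': array([0.02509742, 0.        , 0.        , 0.        , 0.        ]), 'T': array([[-0.52094773, -0.72351174,  0.4529285 ,  1.01141259],
       [ 0.8535606 , -0.44584339,  0.26955143,  0.31996153],
       [ 0.00691156,  0.52702413,  0.84982222,  0.97041882],
       [ 0.        ,  0.        ,  
[... 313 characters left out ...]
  0.00361088,  0.05154028],
       [ 0.00595704,  0.08131881,  0.99667034,  1.02564518],
       [ 0.        ,  0.        ,  0.        ,  1.        ]])}
{'fx': 387.50561136004757, 'fy': 387.50561136004757, 'cx': 323.19435610424705, 'cy': 240.65769243219773, 'dist': array([-0.02653496,  0.        ,  0.        ,  0.        ,  0.        ]), 'tool_from_camera': array([[ 7.92403738e-04,  2.77400101e-01, -9.60754160e-01,
        -1.42794648e-01],
       [-3.22192994e-04,  9.60754483e-01,  2.77399928e-01,
         7.12173993e-02],
       [ 9.99999634e-01,  8.97355188e-05,  8.50681812e-04,
         5.70118679e-04],
       [ 0.00000000e+00,  0.00000000e+00,  0.00000000e+00,
         1.00000000e+00]])}
```

View pics/top0.png

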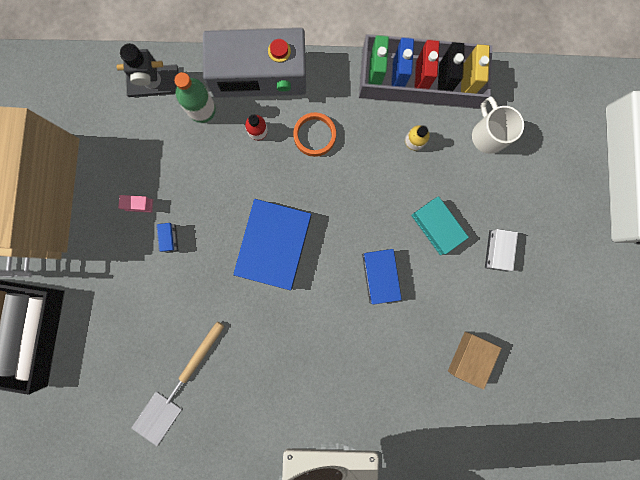

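View pics/scene0.png

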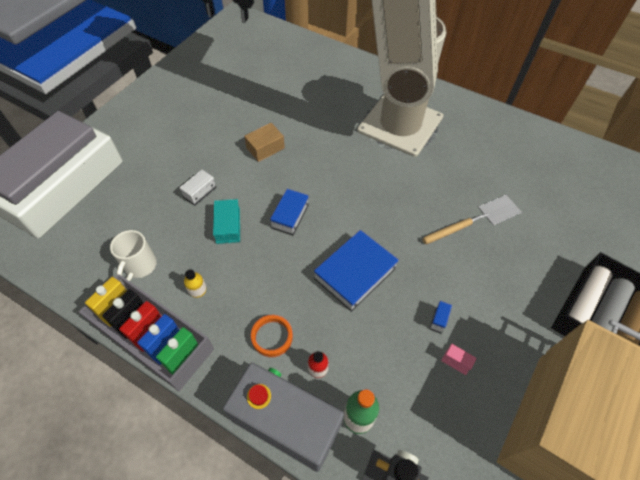

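The top view shows blue small at (167,237), large at (273,244) and medium at (381,276). The bare block is at (502,250), the turquoise decoy at (440,226) and the pink decoy at (136,203). A wooden cabinet stands to the left of the small platen.

```bash
cat > h.py <<'E'
import cv2,numpy as np
from scipy.spatial.transform import Rotation as R
def blue(p):
    h=cv2.cvtColor(np.ascontiguousarray(p),cv2.COLOR_RGB2HSV)
    return cv2.inRange(h,(108,120,60),(128,255,255))
def Kd(P): return np.array([[P['fx'],0,P['cx']],[0,P['fy'],P['cy']],[0,0,1.]]),np.array(P['dist'])
def toplane(uv,P,T,z):
    K,D=Kd(P); n=cv2.undistortPoints(np.array(uv,float).reshape(-1,1,2),K,D).reshape(-1,2)
    r=np.c_[n[:,0],-n[:,1],-np.ones(len(n))]@T[:3,:3].T; o=T[:3,3]
    return o+r*((z-o[2])/r[:,2])[:,None]
def rects(p,P,T,z,minA=100):
    m=blue(p); out=[]
    cs,_=cv2.findContours(m,cv2.RETR_EXTERNAL,cv2.CHAIN_APPROX_NONE)
    for c in cs:
        if cv2.contourArea(c)<minA: continue
        w=toplane(c.reshape(-1,2),P,T,z)
        (cx,cy),(a,b),th=cv2.minAreaRect((w[:,:2]*1000).astype(np.float32))
        if a<b: a,b,th=b,a,th+90
        th=(th+90)%180-90
        u=c.reshape(-1,2).mean(0)
        out.append((u.round(),round(cx,1),round(cy,1),round(a,1),round(b,1),round(th,1)))
    return out
def depthpts(d,P,T):
    v,u=np.nonzero(d>0); K,D=Kd(P)
    n=cv2.undistortPoints(np.c_[u,v].astype(float).reshape(-1,1,2),K,D).reshape(-1,2); z=d[v,u]
    return u,v,np.c_[n[:,0]*z,-n[:,1]*z,-z]@T[:3,:3].T+T[:3,3]
E
python3 - <<'E'
from h import *
from workcell import bot
for n in ["scene","top"]:
    P=bot.camera_params(n);p=cv2.imread(f"pics/{n}0.png")[:,:,::-1]
    for r in rects(p,P,P['T'],.044): print(n,*r)
    d=np.load(f"pics/{n}0.npy"); u,v,X=depthpts(d,P,P['T'])
    if n=='top':
        for (a,b) in [(167,237),(273,244),(381,276),(440,226),(40,180),(136,203),(502,250),(76,200),(195,100)]:
            s=(u==a)&(v==b); print((a,b),X[s].round(3))
E
```

```text
scene [158. 338.] 879.8 -133.1 86.8 68.9 -2.7
scene [442. 314.] 522.8 345.8 57.5 28.6 9.4
scene [356. 266.] 514.8 129.9 160.6 121.1 -13.0
scene [289. 208.] 457.6 -91.3 106.4 61.6 9.9
scene [275.   8.] -217.9 -594.9 111.7 69.5 33.5
scene [173.  19.] 4.9 -848.4 221.0 105.2 38.2
scene [80. 29.] 239.7 -1079.0 454.0 276.3 -6.8
top [382. 276.] 451.4 -93.8 103.2 60.5 10.1
top [165. 237.] 517.7 344.1 55.6 28.7 8.7
top [272. 244.] 509.9 128.0 159.6 119.9 -13.2
top [403.  60.] 897.3 -129.6 105.8 40.0 -4.2
(167, 237) [[0.517 0.339 0.045]]
(273, 244) [[0.509 0.126 0.045]]
(381, 276) [[ 0.452 -0.091  0.046]]
(440, 226) [[ 0.555 -0.209  0.046]]
(40, 180) [[0.612 0.56  0.128]]
(136, 203) [[0.584 0.406 0.044]]
(502, 250) [[ 0.511 -0.336  0.044]]
(76, 200) [[ 0.593  0.552 -0.   ]]
(195, 100) [[0.776 0.279 0.117]]
```

```bash
cat >> h.py <<'E'
def go(o,pos,yaw,verbose=True):
    """yaw deg: world direction of block long axis; jaw(z) perpendicular. picks nearest half turn"""
    M=R.from_quat(o['tool_rot']); A=M.as_matrix()
    best=None
    for s in (0,180):
        a=np.radians(yaw+s); l=np.array([np.cos(a),np.sin(a),0]); x=np.array([0,0,-1.]); z=np.cross(x,l)
        T=R.from_matrix(np.c_[x,l,z]); rv=(M.inv()*T).as_rotvec()
        if best is None or np.linalg.norm(rv)<np.linalg.norm(best): best=rv
    sh=A.T@(np.array(pos)-o['eef_pos'])
    print("shift",(sh/.25).round(3),"turn",(best/.5).round(3))
E
python3 - <<'E'
from h import *
from workcell import bot
o=bot.get_obs(); print(R.from_quat(o['tool_rot']).as_matrix().round(3))
go(o,(.4545-.06,-.0925,.2),10)
E
```

```text
[[-0.001  0.959  0.282]
 [ 0.002  0.282 -0.959]
 [-1.    -0.    -0.002]]
shift [ 0.124  1.41  -1.198] turn [ 0.223 -0.004  0.   ]
```

Request:
apply_moves(
  targets=[0.03,0.2,-0.16,0.05,0,0,1,0.06,0.35,-0.3,0.1,0,0,1,0.08,0.47,-0.4,0.15,0,0,1,0.1,0.59,-0.5,0.2,0,0,1,0.1,0.71,-0.6,0.22,0,0,1,0.1,0.83,-0.7,0.22,0,0,1,0.1,0.93,-0.79,0.22,0,0,1,0.1,0.97,-0.82,0.22,0,0,1],
)

```text
clock: 0.77
eef_pos: [0.3164, -0.2116, 0.206]
tool_rot: [0.454, 0.543, -0.453, 0.542]
ft_force: [-0.4, -0.6, -0.3]
grip_width: 0.0856
```

```bash
python3 - <<'E'
from h import *
from workcell import bot
o=bot.get_obs(); print(o['clock'],o['joint_pos'].round(3),o['eef_pos'])
go(o,(.4545,-.0925,.2),10)
E
```

```text
0.7667 [-5.900e-01  1.900e-02 -3.210e-01  1.232e+00  1.000e-03  2.374e+00] [ 0.3163644  -0.21161294  0.20597313]
shift [ 0.024  0.628 -0.371] turn [ 0.006 -0.003  0.   ]
```

Request:
apply_moves(
  targets=[0.01,0.14,-0.08,-0.25,0,0,1,0.02,0.28,-0.16,-0.5,0,0,1,0.02,0.42,-0.25,-0.75,0,0,1,0.02,0.55,-0.32,-1,0,0,1,0.02,0.63,-0.37,-1,0,0,1],
)

```text
clock: 1.18
eef_pos: [0.4569, -0.0935, 0.2009]
tool_rot: [0.304, 0.638, -0.303, 0.639]
ft_force: [0.6, -0.5, -0.1]
grip_width: 0.0854
```

Request:
apply_moves(
  targets=[0,0,0,-0.25,0,0,1,0,0,0,-0.5,0,0,1,0,0,0,-0.75,0,0,1,0,0,0,-1,0,0,1],
)

```text
clock: 1.52
eef_pos: [0.4545, -0.0956, 0.2007]
tool_rot: [0.136, 0.694, -0.136, 0.693]
ft_force: [-0.1, -0.4, -0.4]
grip_width: 0.0859
```

Request:
apply_moves(
  targets=[0,0,0,-0.25,0,0,1,0,0,0,-0.5,0,0,1,0,0,0,-0.75,0,0,1,0,0,0,-1,0,0,1],
)

```text
clock: 1.85
eef_pos: [0.4543, -0.0959, 0.2008]
tool_rot: [-0.039, 0.706, 0.039, 0.706]
ft_force: [0.4, 0.2, -0.3]
grip_width: 0.0855
```

Request:
apply_moves(
  targets=[0,0,0,-0.25,0,0,1,0,0,0,-0.5,0,0,1,0,0,0,-0.75,0,0,1,0,0,0,-1,0,0,1],
)

```text
clock: 2.18
eef_pos: [0.4543, -0.096, 0.2008]
tool_rot: [-0.213, 0.675, 0.213, 0.674]
ft_force: [-0.5, -0.1, 0.0]
grip_width: 0.0856
```

Request:
apply_moves(
  targets=[0,0,0,-0.25,0,0,1,0,0,0,-0.5,0,0,1,0,0,0,-0.75,0,0,1,0,0,0,-1,0,0,1],
)

```text
clock: 2.52
eef_pos: [0.4543, -0.096, 0.2008]
tool_rot: [-0.373, 0.601, 0.373, 0.6]
ft_force: [-0.0, -0.3, -0.2]
grip_width: 0.0853
```

Request:
apply_moves(
  targets=[0,0,0,-0.25,0,0,1,0,0,0,-0.5,0,0,1,0,0,0,-0.75,0,0,1,0,0,0,-1,0,0,1,0,0,0,-1,0,0,1],
)

```text
clock: 2.93
eef_pos: [0.4544, -0.096, 0.2009]
tool_rot: [-0.509, 0.491, 0.509, 0.491]
ft_force: [-0.5, 0.2, -0.6]
grip_width: 0.0854
```

```bash
cat >> h.py <<'E'
def wrist(bot,name,z=.044,minA=300):
    o=bot.get_obs(); p,d=bot.camera("wrist"); P=bot.camera_params("wrist")
    cv2.imwrite(f"pics/{name}.png",p[:,:,::-1]); np.save(f"pics/{name}.npy",d)
    T=np.eye(4); T[:3,:3]=R.from_quat(o['tool_rot']).as_matrix(); T[:3,3]=o['eef_pos']; T=T@P['tool_from_camera']
    for r in rects(p,P,T,z,minA): print("wrist",*r)
    return o,p,d,P,T
E
python3 - <<'E'
from h import *
from workcell import bot
o,*_=wrist(bot,"w1"); print(o['clock'],o['joint_pos'].round(3),o['eef_pos'],o['ft_force'])
go(o,(.4545,-.0925,.2),10)
E
```

```text
wrist [578. 285.] 510.3 126.2 158.2 124.5 -13.4
wrist [326. 214.] 451.9 -93.6 103.7 59.3 9.9
2.9333 [-0.208  0.188 -0.143  1.241  0.    -0.244] [ 0.45435033 -0.09596224  0.20086449] [-0.54176993  0.15881209 -0.56788839]
shift [ 0.003 -0.001  0.014] turn [-0.277  0.001 -0.002]
```

View pics/w1.png

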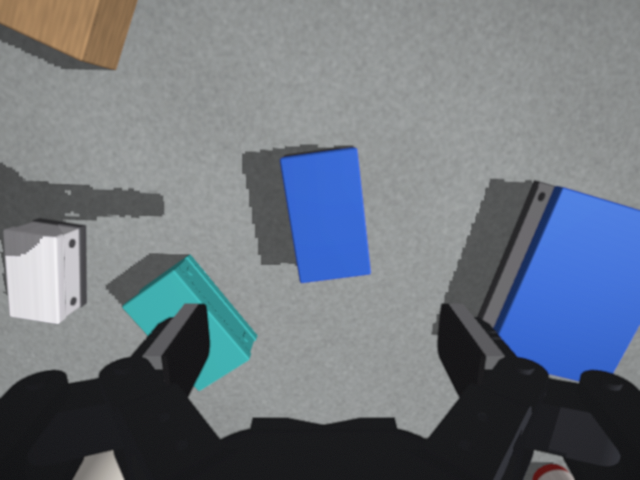

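The wrist view shows the medium at pixel (326,214). Its position (451.9, -93.6 mm, 9.9°) agrees with the top camera, so I'm lining up and descending.

```bash
python3 - <<'E'
from h import *
from workcell import bot
go(bot.get_obs(),(.4519,-.0936,.008),9.9)
E
```

```text
shift [0.772 0.009 0.01 ] turn [-0.282  0.001 -0.002]
```

Request:
apply_moves(
  targets=[0.08,0.01,0.01,-0.2,0,0,1,0.2,0.01,0.01,-0.28,0,0,1,0.32,0.01,0.01,-0.28,0,0,1,0.44,0.01,0.01,-0.28,0,0,1,0.54,0.01,0.01,-0.28,0,0,1,0.62,0.01,0.01,-0.28,0,0,1,0.69,0.01,0.01,-0.28,0,0,1,0.73,0.01,0.01,-0.28,0,0,1,0.75,0.01,0.01,-0.28,0,0,1,0.76,0.01,0.01,-0.28,0,0,1,0.77,0.01,0.01,-0.28,0,0,1,0.77,0.01,0.01,-0.28,0,0,1],
)

```text
clock: 3.98
eef_pos: [0.4525, -0.0937, 0.009]
tool_rot: [0.542, -0.455, -0.541, -0.455]
ft_force: [0.2, 0.5, 0.9]
grip_width: 0.0855
```

Request:
apply_moves(
  targets=[0,0,0,0,0,0,0.8,0,0,0,0,0,0,0.7,0,0,0,0,0,0,0.65,0,0,0,0,0,0,0.6,0,0,0,0,0,0,0.4,0,0,0,0,0,0,0.2,0,0,0,0,0,0,0,0,0,0,0,0,0,0],
)

```text
clock: 4.65
eef_pos: [0.453, -0.0936, 0.0098]
tool_rot: [0.542, -0.454, -0.541, -0.455]
ft_force: [-0.6, 0.4, 5.8]
grip_width: 0.059
```

Request:
apply_moves(
  targets=[-0.03,0,0,0,0,0,0,-0.08,0,0,0,0,0,0,-0.16,0,0,0,0,0,0,-0.24,0,0,0,0,0,0,-0.32,0,0,0,0,0,0,-0.38,0,0,0,0,0,0,-0.4,0,0,0,0,0,0,-0.4,0,0,0,0,0,0],
)

```text
clock: 5.32
eef_pos: [0.4527, -0.0938, 0.1098]
tool_rot: [0.542, -0.454, -0.541, -0.455]
ft_force: [0.6, -0.3, -4.9]
grip_width: 0.0588
```

```bash
python3 - <<'E'
from h import *
from workcell import bot
o,p,*_=wrist(bot,"w2",.144);print(o['ft_force'],o['grip_width'],o['eef_pos'])
go(o,(.510,.127,.11),-13.3)
E
```

```text
wrist [617. 341.] 438.0 -6.0 66.6 26.2 23.5
wrist [323. 306.] 441.2 -96.1 82.4 59.4 10.0
[ 0.57336616 -0.28252298 -4.92808986] 0.05879526436659328 [ 0.45267026 -0.09383204  0.10977073]
shift [-0.001 -0.379  0.83 ] turn [ 0.812 -0.001  0.004]
```

View pics/w2.png

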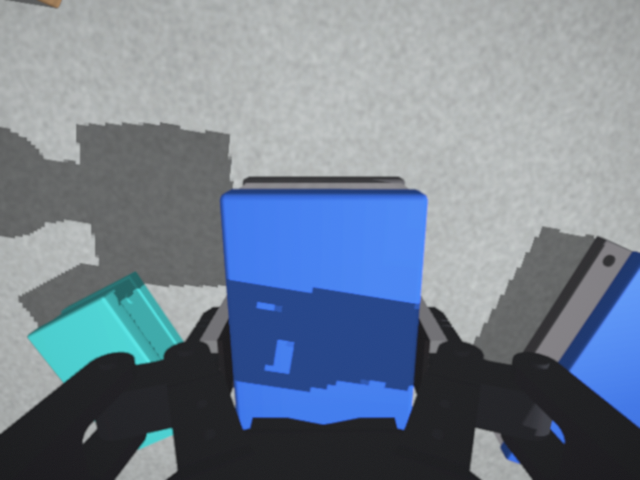

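Request:
apply_moves(
  targets=[0,-0.02,0.04,0.03,0,0,0,0,-0.05,0.11,0.1,0,0,0,0,-0.1,0.22,0.2,0,0,0,0,-0.15,0.33,0.3,0,0,0,0,-0.2,0.44,0.4,0,0,0,0,-0.25,0.55,0.5,0,0,0,0,-0.3,0.66,0.62,0,0,0,0,-0.34,0.75,0.72,0,0,0,0,-0.37,0.8,0.78,0,0,0,0,-0.38,0.82,0.81,0,0,0,0,-0.38,0.83,0.81,0,0,0,0,-0.38,0.83,0.81,0,0,0],
)

```text
clock: 6.37
eef_pos: [0.5084, 0.1268, 0.1074]
tool_rot: [-0.439, 0.555, 0.44, 0.553]
ft_force: [-0.5, -0.6, -5.3]
grip_width: 0.0594
```

```bash
python3 - <<'E'
from h import *
from workcell import bot
o,p,*_=wrist(bot,"w3",.044);print(o['ft_force'],o['grip_width'],o['eef_pos'])
p,d=bot.camera("top");cv2.imwrite("pics/t3.png",p[:,:,::-1])
P=bot.camera_params("top")
for r in rects(p,P,P['T'],.044): print(*r)
go(o,(.510,.127,.11),-13.3)
E
```

```text
wrist [329. 263.] 528.5 125.3 194.7 118.8 -13.3
[-0.48710509 -0.56815634 -5.29563914] 0.059364251478177636 [0.50844802 0.12678856 0.10744396]
[165. 237.] 517.7 344.1 55.6 28.7 8.7
[296. 223.] 547.8 86.4 67.6 56.3 -12.3
[403.  60.] 897.2 -129.4 105.5 40.3 -3.9
shift [-0.01  -0.006  0.002] turn [ 0.004 -0.004 -0.006]
```

View pics/w3.png

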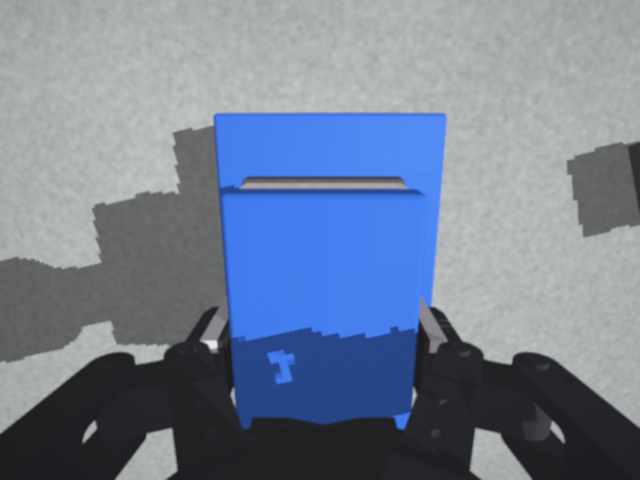

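```bash
python3 - <<'E'
from h import *
from workcell import bot
o=bot.get_obs(); P=bot.camera_params("wrist")
T=np.eye(4); T[:3,:3]=R.from_quat(o['tool_rot']).as_matrix(); T[:3,3]=o['eef_pos']; W=T@P['tool_from_camera']
for uv,z in (([(215,114),(445,114)],.044),([(222,193),(425,193)],.142)):
    w=toplane(uv,P,W,z); t=(w-o['eef_pos'])@T[:3,:3]*1000; print(t.round(1), w.round(4))
E
```

```text
[[ 64.3  76.9 -55.2]
 [ 64.1  76.9  62.3]] [[0.4212 0.0899 0.044 ]
 [0.4481 0.2042 0.044 ]]
[[-33.8  51.6 -28.6]
 [-33.9  51.6  28.9]] [[0.4521 0.1101 0.142 ]
 [0.4653 0.166  0.142 ]]
```

Request:
apply_moves(
  targets=[0.02,-0.01,0.01,0,0,0,0,0.06,-0.01,0.01,0,0,0,0,0.1,-0.01,0.01,0,0,0,0,0.14,-0.01,0.01,0,0,0,0,0.17,-0.01,0.01,0,0,0,0,0.185,-0.01,0.01,0,0,0,0,0.192,-0.01,0.01,0,0,0,0,0.197,-0.01,0.01,0,0,0,0,0.2,-0.01,0.01,0,0,0,0,0.2,-0.01,0.01,0,0,0,0],
)

```text
clock: 7.3
eef_pos: [0.5131, 0.1292, 0.0591]
tool_rot: [-0.439, 0.554, 0.439, 0.554]
ft_force: [-0.6, 0.4, -4.7]
grip_width: 0.0591
```

Request:
apply_moves(
  targets=[0.004,0.008,-0.003,0,0,0,0,0.008,0.008,-0.003,0,0,0,0,0.012,0.008,-0.003,0,0,0,0,0.015,0.008,-0.003,0,0,0,0,0.018,0.008,-0.003,0,0,0,0,0.018,0.008,-0.003,0,0,0,0],
)

```text
clock: 7.8
eef_pos: [0.5105, 0.1288, 0.0542]
tool_rot: [-0.439, 0.554, 0.439, 0.554]
ft_force: [0.8, -0.6, -5.2]
grip_width: 0.059
```

Request:
apply_moves(
  targets=[0.002,0,0,0,0,0,0,0.004,0,0,0,0,0,0,0.004,0,0,0,0,0,0],
)

```text
clock: 8.05
eef_pos: [0.5107, 0.1288, 0.0538]
tool_rot: [-0.439, 0.554, 0.439, 0.554]
ft_force: [-1.7, -0.3, -0.1]
grip_width: 0.0591
```

Force went from -5 N to about 0, so the platen is now resting on the large one. Releasing.

Request:
apply_moves(
  targets=[0.002,0,0,0,0,0,0.6,0.002,0,0,0,0,0,0.75,0.002,0,0,0,0,0,0.85,0,0,0,0,0,0,0.95,0,0,0,0,0,0,1,0,0,0,0,0,0,1],
)

```text
clock: 8.55
eef_pos: [0.5109, 0.1289, 0.0534]
tool_rot: [-0.439, 0.554, 0.439, 0.554]
ft_force: [-0.7, -0.4, -0.4]
grip_width: 0.0854
```

Request:
apply_moves(
  targets=[-0.03,0,0,0,0,0,1,-0.1,0,0,0,0,0,1,-0.2,0,0,0,0,0,1,-0.32,0,0,0,0,0,1,-0.44,0,0,0,0,0,1,-0.54,0,0,0,0,0,1,-0.6,0,0,0,0,0,1,-0.6,0,0,0,0,0,1],
)

```text
clock: 9.22
eef_pos: [0.5131, 0.1294, 0.2082]
tool_rot: [-0.44, 0.551, 0.438, 0.557]
ft_force: [1.0, 0.7, -0.1]
grip_width: 0.0855
```

```bash
python3 - <<'E'
from h import *
from workcell import bot
o,p,*_=wrist(bot,"w4",.044);print(o['ft_force'],o['grip_width'],o['eef_pos'],o['joint_pos'].round(2))
go(o,(.518,.344,.2),8.9)
E
```

```text
wrist [588. 161.] 518.1 343.6 57.0 32.3 8.5
wrist [322. 204.] 510.5 129.6 158.1 118.9 -13.2
[ 0.95288691  0.69857311 -0.06576887] 0.08549248306093922 [0.51307871 0.1294153  0.20818863] [0.25 0.3  0.03 1.29 0.   0.48]
shift [0.035 0.177 0.84 ] turn [-0.772  0.005  0.017]
```

View pics/w4.png

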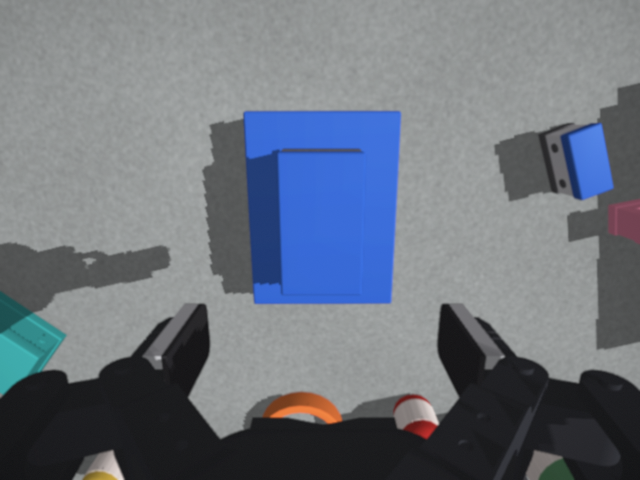

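```bash
python3 - <<'E'
from h import *
from workcell import bot
o=bot.get_obs(); P=bot.camera_params("wrist")
T=np.eye(4); T[:3,:3]=R.from_quat(o['tool_rot']).as_matrix(); T[:3,3]=o['eef_pos']; W=T@P['tool_from_camera']
for uv,z in (([(244,111),(401,111),(391,303),(255,303)],.044),([(277.5,150),(363,150),(361.5,297),(281,297)],.088)):
    w=toplane(uv,P,W,z)*1000; print(w.mean(0).round(1), np.linalg.norm(np.diff(w,axis=0),axis=1).round(1),[np.degrees(np.arctan2(*(w[a]-w[b])[[1,0]])).round(1) for a,b in((3,0),(2,1))])
E
```

```text
[508.5 130.1  44. ] [117.5 156.8 116.8] [np.float64(-13.0), np.float64(-13.2)]
[508.5 128.6  88. ] [ 56.1 104.8  58.8] [np.float64(-13.7), np.float64(-12.2)]
```

The medium platen is centred to within about 2 mm and parallel to the large one. Now the small platen.

Request:
apply_moves(
  targets=[0,0.02,0.08,-0.08,0,0,1,0.01,0.05,0.2,-0.2,0,0,1,0.02,0.08,0.34,-0.35,0,0,1,0.03,0.11,0.48,-0.5,0,0.01,1,0.03,0.14,0.62,-0.62,0,0.01,1,0.03,0.16,0.74,-0.72,0,0.01,1,0.03,0.17,0.81,-0.77,0,0.01,1,0.03,0.175,0.84,-0.77,0,0.01,1,0.03,0.175,0.84,-0.77,0,0.01,1,0.03,0.175,0.84,-0.77,0,0.01,1],
)

```text
clock: 10.1
eef_pos: [0.5155, 0.3424, 0.1946]
tool_rot: [-0.535, 0.462, 0.538, 0.458]
ft_force: [-1.2, 0.1, 0.7]
grip_width: 0.0854
```

```bash
python3 - <<'E'
from h import *
from workcell import bot
o,p,*_=wrist(bot,"w5",.044);print(o['ft_force'],o['grip_width'],o['eef_pos'],o['joint_pos'].round(2))
go(o,(.518,.344,.01),8.9)
E
```

```text
wrist [328. 227.] 518.0 346.5 55.5 27.2 8.3
wrist [ 62. 165.] 511.5 135.1 159.3 115.9 -13.0
[-1.19739829  0.06721052  0.72169853] 0.08544334353704626 [0.51549982 0.34237081 0.1945848 ] [0.59 0.5  0.29 1.37 0.   0.43]
shift [ 0.738 -0.016  0.005] turn [-0.003 -0.001 -0.014]
```

View pics/w5.png

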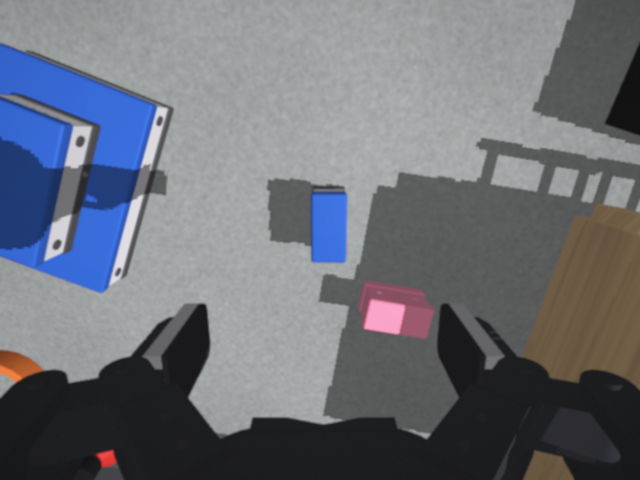

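Request:
apply_moves(
  targets=[0.04,-0.01,0.01,0,0,-0.01,0.9,0.12,-0.015,0.01,0,0,-0.01,0.75,0.24,-0.015,0.01,0,0,-0.01,0.65,0.36,-0.015,0.01,0,0,-0.01,0.65,0.47,-0.015,0.01,0,0,-0.01,0.65,0.56,-0.015,0.01,0,0,-0.01,0.65,0.63,-0.015,0.01,0,0,-0.01,0.65,0.67,-0.015,0.01,0,0,-0.01,0.65,0.7,-0.015,0.01,0,0,-0.01,0.65,0.715,-0.015,0.01,0,0,-0.01,0.65,0.722,-0.015,0.01,0,0,-0.01,0.65,0.722,-0.015,0.01,0,0,-0.01,0.65],
)

```text
clock: 11.15
eef_pos: [0.5192, 0.3463, 0.0161]
tool_rot: [-0.537, 0.459, 0.537, 0.461]
ft_force: [0.2, -0.4, 0.7]
grip_width: 0.0557
```

```bash
python3 - <<'E'
from h import *
from workcell import bot
o,p,*_=wrist(bot,"w6",.044);print(o['ft_force'],o['grip_width'],o['eef_pos'],o['joint_pos'].round(2))
go(o,(.518,.345,.01),8.9)
E
```

```text
wrist [325. 334.] 517.4 346.4 58.0 27.4 8.7
[ 0.21696764 -0.38333333  0.70122959] 0.05565638489351397 [0.51915642 0.3463288  0.01608275] [0.59 0.64 0.04 0.97 0.   0.43]
shift [ 0.024  0.005 -0.005] turn [-0.003  0.003  0.003]
```

View pics/w6.png

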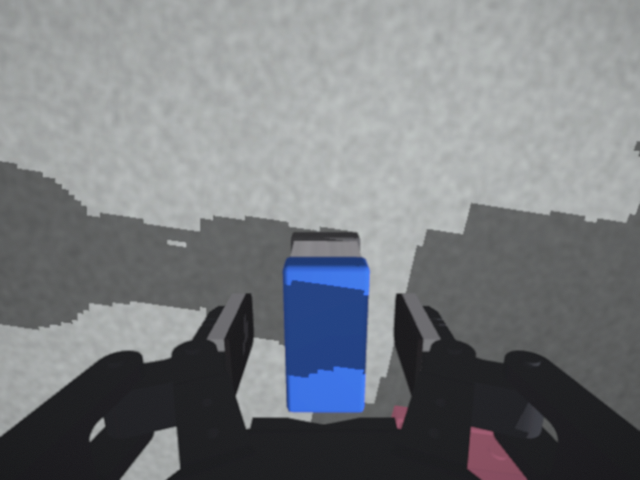

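The small block, seen at (325,334), is centred between the fingers. The pink decoy is clear at the lower right. Closing.

Request:
apply_moves(
  targets=[0.01,0,0,0,0,0,0.6,0.012,0,0,0,0,0,0.5,0.012,0,0,0,0,0,0.42,0.012,0,0,0,0,0,0.36,0.012,0,0,0,0,0,0.3,0.012,0,0,0,0,0,0.15,0.012,0,0,0,0,0,0,0.012,0,0,0,0,0,0],
)

```text
clock: 11.87
eef_pos: [0.5187, 0.3466, 0.0127]
tool_rot: [-0.537, 0.459, 0.537, 0.461]
ft_force: [-0.8, 0.5, 2.2]
grip_width: 0.0274
```

Request:
apply_moves(
  targets=[-0.02,0,0,0,0,0,0,-0.07,0,0,0,0,0,0,-0.16,0,0,0,0,0,0,-0.26,0,0,0,0,0,0,-0.36,0,0,0,0,0,0,-0.46,0,0,0,0,0,0,-0.54,0,0,0,0,0,0,-0.58,0,0,0,0,0,0,-0.6,0,0,0,0,0,0,-0.6,0,0,0,0,0,0],
)

```text
clock: 12.7
eef_pos: [0.5187, 0.3462, 0.1627]
tool_rot: [-0.537, 0.46, 0.537, 0.461]
ft_force: [0.8, 0.5, -3.4]
grip_width: 0.0271
```

```bash
python3 - <<'E'
from h import *
from workcell import bot
o,p,*_=wrist(bot,"w7",.194);print(o['ft_force'],o['grip_width'],o['eef_pos'],o['joint_pos'].round(2))
p,d=bot.camera("top");cv2.imwrite("pics/t7.png",p[:,:,::-1]);P=bot.camera_params("top")
u,v,X=depthpts(d,P,P['T']); s=(blue(p)[v,u]>0)&(abs(X[:,2]-.088)<.01)&(X[:,0]<.7); print("medium depth",s.sum(),cv2.minAreaRect((X[s][:,:2]*1000).astype(np.float32)),X[s].mean(0))
cv2.imwrite("pics/t7c.png",cv2.resize(p[180:310,200:340,::-1],None,fx=5,fy=4.6))
go(o,(.5095,.1285,.16),-13.3)
E
```

```text
wrist [324. 340.] 517.8 345.8 58.4 27.9 8.8
wrist [ 43. 173.] 478.2 256.7 67.9 36.3 -12.7
[ 0.79732617  0.512459   -3.36369305] 0.027079743556708415 [0.51869421 0.34620919 0.16270072] [0.59 0.52 0.24 1.29 0.   0.43]
medium depth 1691 ((509.8087158203125, 127.43916320800781), (60.18883514404297, 104.16040802001953), 76.60565185546875) [0.50936076 0.12721806 0.08779304]
shift [ 0.01   0.17  -0.855] turn [0.773 0.003 0.001]
```

View pics/w7.png

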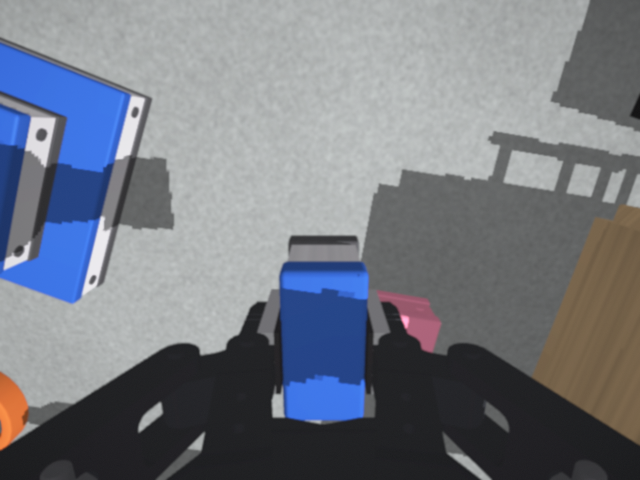

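View pics/t7c.png

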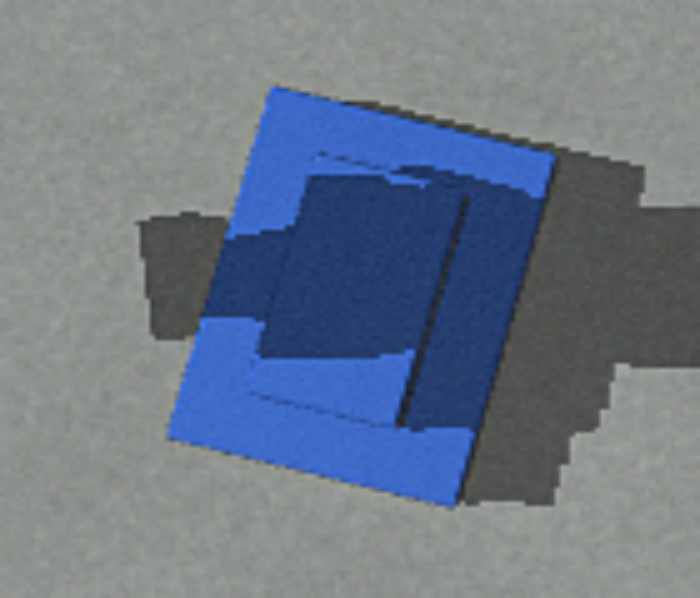

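The top view shows the medium square on the large, at (509.6, 128 mm) with angle -13.4°. The small is held straight. Carrying it over.

Request:
apply_moves(
  targets=[0,0.01,-0.04,0.03,0,0,0,0.01,0.02,-0.11,0.1,0,0,0,0.01,0.04,-0.22,0.2,0,0,0,0.01,0.06,-0.33,0.3,0,0,0,0.01,0.08,-0.44,0.4,0,0,0,0.01,0.1,-0.55,0.5,0,0,0,0.01,0.13,-0.66,0.6,0,0,0,0.01,0.15,-0.76,0.7,0,0,0,0.01,0.16,-0.82,0.75,0,0,0,0.01,0.17,-0.85,0.773,0,0,0,0.01,0.17,-0.855,0.773,0,0,0,0.01,0.17,-0.855,0.773,0,0,0],
)

```text
clock: 13.8
eef_pos: [0.5089, 0.1281, 0.159]
tool_rot: [-0.438, 0.555, 0.439, 0.555]
ft_force: [0.5, 0.6, -1.9]
grip_width: 0.0273
```

```bash
python3 - <<'E'
from h import *
from workcell import bot
o,p,*_=wrist(bot,"w8",.194);print(o['ft_force'],o['grip_width'],o['eef_pos'],o['joint_pos'].round(2))
go(o,(.510,.128,.101),-13.4)
E
```

```text
wrist [327. 257.] 486.2 134.4 97.4 49.8 -13.2
[ 0.46512346  0.58199033 -1.85675843] 0.027325001075801356 [0.50891614 0.12807887 0.15902997] [ 0.25  0.33 -0.06  1.18  0.    0.48]
shift [ 0.232 -0.005  0.001] turn [ 0.002  0.002 -0.003]
```

View pics/w8.png

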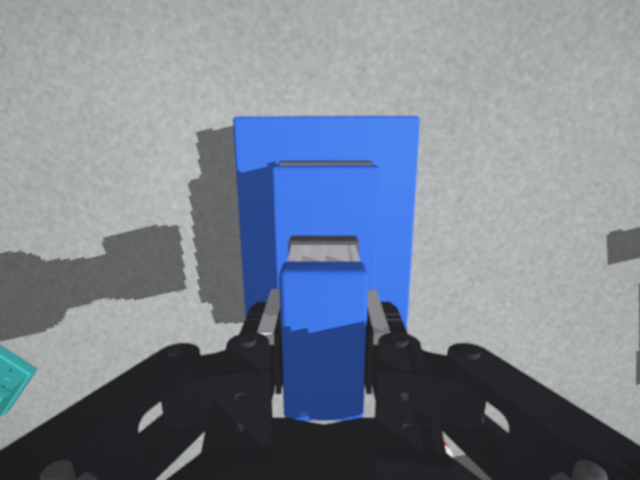

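Request:
apply_moves(
  targets=[0.02,-0.003,0,0,0,0,0,0.06,-0.003,0,0,0,0,0,0.1,-0.003,0,0,0,0,0,0.14,-0.003,0,0,0,0,0,0.17,-0.003,0,0,0,0,0,0.19,-0.003,0,0,0,0,0,0.2,-0.003,0,0,0,0,0,0.207,-0.003,0,0,0,0,0,0.212,-0.003,0,0,0,0,0,0.215,-0.003,0,0,0,0,0,0.215,-0.003,0,0,0,0,0],
)

```text
clock: 14.77
eef_pos: [0.5103, 0.1283, 0.1061]
tool_rot: [-0.438, 0.554, 0.439, 0.555]
ft_force: [-0.1, 0.2, -1.7]
grip_width: 0.0271
```

Request:
apply_moves(
  targets=[0.004,0,0,0,0,0,0,0.008,0,0,0,0,0,0,0.012,0,0,0,0,0,0,0.016,0,0,0,0,0,0,0.019,0,0,0,0,0,0,0.019,0,0,0,0,0,0],
)

```text
clock: 15.27
eef_pos: [0.5099, 0.1283, 0.1009]
tool_rot: [-0.438, 0.555, 0.439, 0.555]
ft_force: [-0.5, 0.4, -2.1]
grip_width: 0.0271
```

Request:
apply_moves(
  targets=[0.002,0,0,0,0,0,0,0.003,0,0,0,0,0,0,0.003,0,0,0,0,0,0],
)

```text
clock: 15.52
eef_pos: [0.5101, 0.1283, 0.1007]
tool_rot: [-0.438, 0.554, 0.439, 0.555]
ft_force: [-1.3, -0.3, 0.9]
grip_width: 0.0268
```

Contact again: force went from -2.1 N to +0.9 N. Releasing gently.

Request:
apply_moves(
  targets=[0,0,0,0,0,0,0.3,0,0,0,0,0,0,0.38,0,0,0,0,0,0,0.46,0,0,0,0,0,0,0.55,0,0,0,0,0,0,0.65,0,0,0,0,0,0,0.7,0,0,0,0,0,0,0.7],
)

```text
clock: 16.1
eef_pos: [0.5101, 0.1283, 0.1003]
tool_rot: [-0.438, 0.554, 0.439, 0.555]
ft_force: [0.0, -0.4, 0.1]
grip_width: 0.0596
```

Request:
apply_moves(
  targets=[-0.03,0,0,0,0,0,0.7,-0.1,0,0,0,0,0,0.7,-0.2,0,0,0,0,0,0.7,-0.3,0,0,0,0,0,0.7,-0.4,0,0,0,0,0,0.7,-0.47,0,0,0,0,0,0.7,-0.5,0,0,0,0,0,0.7,-0.5,0,0,0,0,0,0.7],
)

```text
clock: 16.77
eef_pos: [0.5114, 0.1285, 0.2278]
tool_rot: [-0.439, 0.553, 0.438, 0.556]
ft_force: [0.6, -0.1, -0.0]
grip_width: 0.0597
```

```bash
python3 - <<'E'
from h import *
from workcell import bot
o,p,*_=wrist(bot,"w9",.132);print(o['ft_force'],o['grip_width'],o['eef_pos'])
E
```

```text
wrist [323. 203.] 492.6 133.5 115.4 86.9 -13.2
[ 0.61512413 -0.05429132 -0.02037807] 0.059726918089653115 [0.51137323 0.12849932 0.22783973]
```

View pics/w9.png

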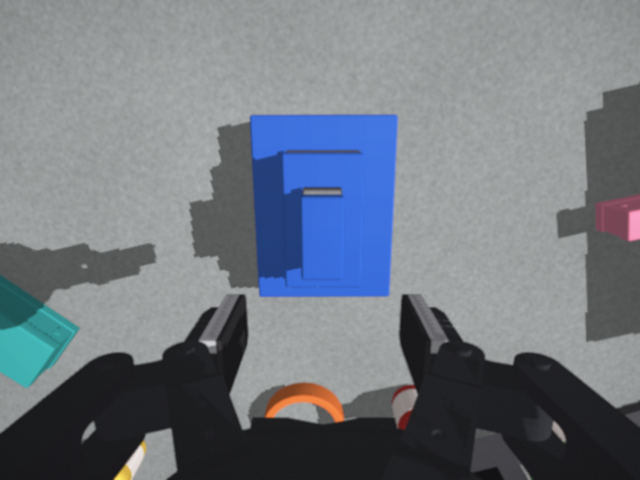

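The wrist view shows the pile, with the small on top at (322,233), the medium outlined beneath it and the large below that, all parallel. I'll do one numeric check, by depth layer from the wrist and scene cameras.

```bash
python3 - <<'E'
from h import *
from workcell import bot
def layers(n,p,d,P,T):
    u,v,X=depthpts(d,P,T); m=blue(p)[v,u]>0
    for z in (.044,.088,.132):
        s=m&(abs(X[:,2]-z)<.008)&(np.hypot(X[:,0]-.51,X[:,1]-.128)<.11)
        if s.sum()>50:
            (c,wh,a)=cv2.minAreaRect((X[s][:,:2]*1000).astype(np.float32)); print(n,z,s.sum(),np.round(c,1),np.round(wh,1),round(a,1),X[s][:,2].mean().round(4))
o,p,d,P,T=wrist(bot,"w10"); layers("wrist",p,d,P,T)
p,d=bot.camera("scene"); P=bot.camera_params("scene"); layers("scene",p,d,P,P['T'])
cv2.imwrite("pics/s10.png",p[:,:,::-1]); print(bot.get_obs()['clock'])
E
```

```text
wrist [324. 205.] 510.4 129.6 158.2 118.9 -13.2
wrist 0.044 14233 [511.  129.3] [119.7 158.3] 76.7 0.044
wrist 0.088 6835 [510.6 129.2] [ 60.1 103.9] 76.7 0.0879
wrist 0.132 3736 [510.4 128.5] [28.1 55.8] 76.7 0.1318
scene 0.044 1632 [512.5 129.5] [120.1 160.5] 76.6 0.0424
scene 0.088 615 [511.6 128.6] [ 60.2 105.6] 76.0 0.0862
scene 0.132 311 [511.1 127.9] [29.4 58.5] 77.0 0.1301
16.9167
```

View pics/s10.png

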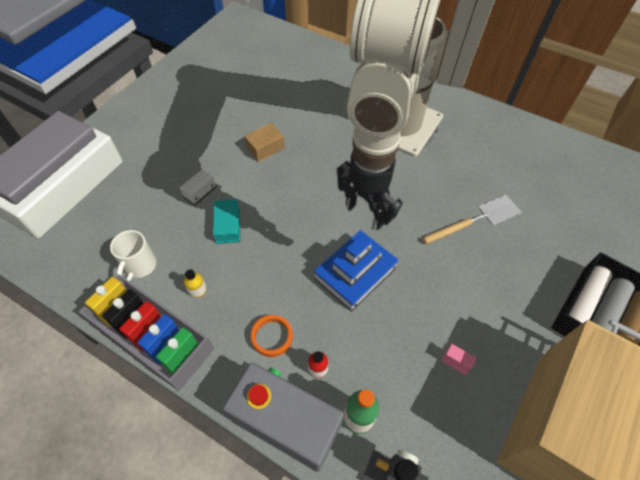

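The scene view shows the pile at (356,265), with the gripper clear above it. The bare block at (197,187) and the decoys haven't moved.

```bash
python3 -c "
from workcell import bot
print(bot.job_done())"
```

```text
the job is handed in; nothing more can be done
None
```

The three blue-topped platens are in one pile, blue side up. The largest stayed where it lay, the middle-sized one went on it first, and the smallest went on top. I handed the job in after about 17 s on the robot's clock, and no verdict was reported.

- **Centring:** in the last wrist and scene camera checks, the centres of the three layers agreed to within about 2 mm, so no base overhangs.
- **Alignment:** the long sides were parallel to within about 1°. The tops measured 44, 88 and 132 mm in the wrist view; the scene view read about 2 mm lower.
- **Setting down:** I lowered both platens until the wrist force reading came to about zero, then opened the gripper. The highest force shown in any move report was about 6 N.
- **Left alone:** in the last scene view the bare aluminium block and the turquoise and pink look-alikes had not moved. The gripper was clear above the pile.
- **Disagreement:** the scene camera placed objects up to about 6 mm off the top and wrist cameras. I worked from the top and wrist values, which agreed to 1–2 mm. No check failed.

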